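# Hold a bracket against the sprung fence of an assembly jig

### The arm

A 6-joint arm with a two-finger parallel gripper is mounted at the origin on a cart in front of the work surface, level with it; the furniture and walls round the work are solid. World frame = base frame: x ahead of the robot, y to its left, z up, the work surface at z = 0. Lengths are in mm, angles in rad, forces in N, time in s.
With the tool pointing down it reaches from about 350 to 775 mm from the base axis. Payload 7.3 kg.
Tool frame: the origin (TCP) lies midway between the tips of the shut fingers; the grasp point (between the pads) lies 19 mm behind it; z points along the fingers, y is the line along which they close (so a half turn about z gives the same grasp; the last joint's range is limited). The gripper opens to 92 mm and grips with 3 to 60 N. Pads are 19 mm wide; open, the fingers measure 130 mm over their backs; the gripper's body (75 mm by 190 mm) begins 47 mm behind the grasp point.
Start: joints at [-1.428, 0.342, 1.524, -0, 1.275, -0.146], TCP at [149.543, -503.271, 226.741] pointing down, gripper open.
Joint ranges: [-2.53, 2.53], [-0.77, 2.02], [0.04, 2.7], [-1, 4.14], [0.28, 2.66], [-3.11, 3.11]. Speed limits (rad/s): [2.57, 2.57, 3.14, 3.14, 3.14, 3.14].

### API

Orientations are given as [roll, pitch, yaw] about the fixed x, y, z axes, in that order (R = Rz(yaw) Ry(pitch) Rx(roll)).
In Python, from plant import bot gives the robot as it stands.
- The arm moves only by the tool jog_arm, never from a script. Its arguments are lists of equal length, an entry for each row: "dp": the shift along the tool's x, y, z in m, a list of three; "twist": the turn about the tool's z in degrees. A call has 1 to 10 rows; each row shifts and turns the commanded pose from where the row before left it, along the tool's axes as they then stand; what a row does not reach is not made up. A row lasts 1/8 s, in which the tool goes at most 62.5 mm and 10.7 degrees, less where a joint would pass 70% of its speed; a pose out of reach is approached as far as the arm can. A call is refused whole if a number of a shift passes 0.0625 or a number of a turn 10.7, either way. A call with a gripper value outside its range is refused whole. "jaw" is the finger opening in m, from 0 to 0.0918, set as the call begins (left out, the last holds). The fingers move at their own pace and stop on an object; the grip force is fixed at half the most. Time passes only in rows, so rows that do not move let the fingers close. It gives the time, the measured TCP pose, the force, the opening and the grip force at its end, in the units of the state.
- bot.get_obs(): the state, without advancing time (a new reading comes with each control period).
- bot.capture(name): name is "scene" or "side" or "wrist"; returns the picture (400x640x3 uint8, blue, green, red); there is no depth.
- bot.camera_params(name): a dict with "fx", "fy", "cx", "cy" (pixels), "R" (3x3) and "t" (3): a world point X has camera coordinates R X + t. Camera axes: x right, y down, z forward; pixel columns grow to the right and rows downward; lengths in mm; the calibration is good to about 2 mm. The wrist camera is an equidistant fisheye: a pixel r from the principal point sees the ray r / f radians off the axis. A picture is of the moment at which its call begins: read the wrist's pose just before it. camera_params takes no time and is no camera call; for the wrist camera it gives the pose at the moment of the call.
- bot.close_job(): hands the job in; it is judged then, once.
Trained networks look in the newest picture that a camera, given by its name, has taken for a name from the list of things; names that differ only in an ending like _2 or _b are one class to them, and where a whole thing is asked for, a point or a joint stands for the part that bears it (a point fixed in the world has none). Each returns a list of dicts, best first, with "confidence" (0 to 1); they miss things now and then, are a little off and sometimes report something else, mostly with a low value. They report only what shows in the picture. A call takes as long as a camera call. They do not tell look-alikes from the thing itself.
- bot.find_in(camera, label): "bbox" ([centre column, centre row, width, height] in pixels, round what is visible of it).
- bot.masks_of(camera, label): "pixels" (400x640 bool, what is visible of it) and "bbox" ([centre column, centre row, width, height] in pixels, round what is visible of it).
The state is a dict: "time": time; "joint_positions": joint angles; "dq": joint speeds; "tau": joint torques, N m; "tool_pos": TCP position; "tcp_rot": TCP orientation; "contact_force": force on the tool from outside, world axes, zero at the start; "moment": the same for the moment, N m; "grip_width": finger opening in mm; "finger_force": force on a finger pad.
Only numpy, scipy, OpenCV 4.12 (cv2) and the standard library are available. Lean on these libraries where they do the work, as an engineer would, in place of code of your own. Each camera call takes 0.05 s, during which the arm holds its last target. There are 200 camera calls.

### The job

Be a third hand for a colleague who will screw the wide bracket to the fence of the assembly jig. Stand the wide bracket on the jig's base plate with its back flat against the front of the sprung fence and its two ends in line with the fence's ends, then press it gently and straight back with about 10 N, until the fence's pointer stands between the two raised ridges of the scale, and never drive the fence to the end of its travel. Keep that push steady for at least three seconds and finish while still holding the bracket there; leave everything else, the narrow bracket included, where it is.

Things in the scene. Friction and masses are not known exactly. Their poses are not given: they have to be found in the camera images.
- wide_bracket: Loose aluminium angle bracket, 70 wide (y), 62 deep (x), 50 mm high, 0.11-0.22 kg, on its foot. Origin: underside, mid-width, 30 mm before its flat back; +x points to the back, z up. Back plate x 24 to 30 mm, 50 high; foot x -32 to 30 mm, 6 thick; central upright rib 14 mm thick along y (x -26 to 25 mm, top 46 mm high) to pinch from above, 28 mm free each side.
- bracket_back (a point): Point on the wide bracket: lower edge of its flat back face, midway across; axes as the bracket's.
- narrow_bracket: Loose aluminium bracket of the same form, but only 40 mm wide. Not needed: leave it. The two brackets lie one left and one right of the jig and may be swapped. Origin and axes as for the wide bracket.
- jig: Jig fixed to the desk: plywood base plate 220 (x) by 150 (y) by 12 mm, open at the front (-x). Origin: centre of its underside; +x from the front toward the fence and the wooden guide block behind it (120 mm wide, top 57 mm over the desk). Turned up to 0.35 rad. At y 53 to 63 mm beside the fence is the scale: a low aluminium rail with two raised ridges, tops 23 mm over the desk.
- fence_face (a point): Lower edge of the fence's front face, mid-width, level with the base plate's top; moves with the fence; axes as the jig's (push along +x). Unpressed: 20 mm in +x and 12 mm above the jig's origin. The fence is a wooden plate 70 wide, 14 thick, top 51 mm above the base plate; a small dark pointer sticks out low from its left (+y) end toward the scale.
- fence (a joint): How far the fence is pushed back along the jig's +x, m: 0 unpressed, 0.030 end of travel. A spring resists with 0.8 N per mm. The pointer is at the first ridge at 0.008 (6.4 N) and at the second at 0.018 (14.4 N); 0.0125 is 10 N.
- glue_stick: Glue stick standing upright, 24 mm across, 92 mm high, loose bystander behind to the left. Origin under its middle.
- clip_tin: Low round tin of paper clips, 70 mm across, 24 mm high, loose bystander behind to the right. Origin under its middle.
There are look-alikes about, which are no part of the job. What is shaped like the wide_bracket but purple is not meant.

How it is judged (in metres and radians):
On the way:
1. the wide bracket is pressed squarely against the fence, in the band, for two seconds (value of joint fence between 0.007 and 0.019 m and contact force between wide_bracket and jig between 4 and 25 N and contact force between the fingers and wide_bracket above 2 N and contact force between the fingers and jig below 1 N and x of bracket_back in the frame of fence_face between -0.005 and 0.005 m and y of bracket_back in the frame of fence_face between -0.007 and 0.007 m and z of bracket_back in the frame of fence_face between -0.005 and 0.006 m and angle between the x axis of wide_bracket and the x axis of jig, either way round below 0.1 rad and angle between wide_bracket's own z axis and vertical below 0.1 rad), for 2 s.
At the end, for the whole second after the job is handed in: Wide bracket still held by the fingers against the fence: fence back 7 to 19 mm, bracket on jig 4 to 25 N, fingers on bracket over 2 N and off the jig; back on the fence and foot on the plate within 5 mm, ends in line within 7 mm, square and upright within 0.1 rad (all of step 1); the arm keeps its last pose, push and grip.
It fails at once if the fence was driven toward the end of its travel (over 27 mm) (value of joint fence above 0.027 m).
It fails at once if the narrow bracket or a loose bystander was disturbed (moved over 20 mm) (distance of any of narrow_bracket, glue_stick, clip_tin from where it was at the start of the episode above 0.02 m).
It also fails if it takes over 45 s, if anything falls off the work surface, if the arm or the gripper's body presses on something with over 40 N, if the wrist force passes 120 N, or if a joint passes its speed limit or range.

## Working session

There is one attempt and no reset: what is moved stays moved. The work goes in short steps, Python scripts to look and compute and a tool call to move; the robot and the scene stay as the last step left them, time stands still between calls to the robot, and variables do not carry over. Pictures are saved under pics/ and viewed, at most 10 in all, crops included, and the job is handed in when it is done.

Besides the shell and the picture viewer there is one more tool, called after "Emit:" by a JSON object that holds its "op" and its "data", one argument or row to a line. jog_arm: Moves the arm, as the interface text tells. Its arguments: {"type":"object","properties":{"dp":{"type":"array"},"twist":{"type":"array"},"jaw":{"type":"number"}},"required":["dp","twist"]}

```bash
mkdir -p pics; ls; python3 - <<'E'
from plant import bot
import cv2,numpy as np
o=bot.get_obs();print({k:np.round(v,3).tolist() for k,v in o.items()})
for c in ("scene","side"):
    im=bot.capture(c);cv2.imwrite(f"pics/{c}0.png",im)
    for l in ("wide_bracket","narrow_bracket","jig","fence"):
        for d in bot.masks_of(c,l):
            print(c,l,round(d["confidence"],2),np.round(d["bbox"]).tolist())
    p=bot.camera_params(c);print({k:np.round(v,3).tolist() for k,v in p.items()})
E
```

```text
pics
{'time': 0.0, 'joint_positions': [-1.428, 0.343, 1.525, -0.0, 1.275, -0.146], 'dq': [-0.001, -0.001, 0.001, -0.002, -0.001, 0.0], 'tau': [0.0, -43.124, -24.422, 0.072, 0.056, -0.0], 'tool_pos': [149.492, -502.846, 226.051], 'tcp_rot': [-3.14, -0.0, 0.289], 'contact_force': [-0.961, 0.019, -0.023], 'moment': [-0.007, -0.036, -0.005], 'finger_force': 0.0, 'grip_width': 92.062}
scene wide_bracket 0.73 [344.0, 174.0, 17.0, 21.0]
scene wide_bracket 0.7 [405.0, 174.0, 24.0, 14.0]
scene wide_bracket 0.69 [337.0, 196.0, 12.0, 17.0]
scene narrow_bracket 0.82 [231.0, 248.0, 16.0, 30.0]
scene jig 0.73 [278.0, 202.0, 86.0, 53.0]
scene jig 0.61 [316.0, 166.0, 16.0, 13.0]
scene fence 0.74 [267.0, 194.0, 23.0, 23.0]
{'fx': 503.355, 'fy': 503.355, 'cx': 315.244, 'cy': 189.73, 'R': [[-0.713, -0.701, 0.008], [-0.369, 0.366, -0.854], [0.596, -0.612, -0.52]], 't': [296.137, 258.808, 1338.407]}
side wide_bracket 0.8 [307.0, 157.0, 21.0, 20.0]
side wide_bracket 0.78 [321.0, 171.0, 23.0, 19.0]
side wide_bracket 0.77 [321.0, 186.0, 22.0, 26.0]
side wide_bracket 0.74 [358.0, 167.0, 18.0, 18.0]
side wide_bracket 0.58 [350.0, 207.0, 28.0, 25.0]
side narrow_bracket 0.59 [359.0, 316.0, 36.0, 38.0]
side jig 0.65 [309.0, 247.0, 102.0, 48.0]
side fence 0.63 [284.0, 238.0, 41.0, 33.0]
{'fx': 394.829, 'fy': 394.829, 'cx': 317.669, 'cy': 202.345, 'R': [[-0.999, 0.035, -0.024], [0.038, 0.484, -0.874], [-0.019, -0.874, -0.485]], 't': [551.749, 80.164, 1030.228]}
```

```bash
python3 - <<'E'
import cv2
a=cv2.imread("pics/scene0.png")[130:290,190:450];b=cv2.imread("pics/side0.png")[130:350,220:420]
cv2.imwrite("pics/a.png",cv2.resize(a,None,fx=3,fy=3,interpolation=cv2.INTER_CUBIC));cv2.imwrite("pics/b.png",cv2.resize(b,None,fx=2.7,fy=2.7,interpolation=cv2.INTER_CUBIC))
E
```

```text
(no output)
```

View pics/a.png

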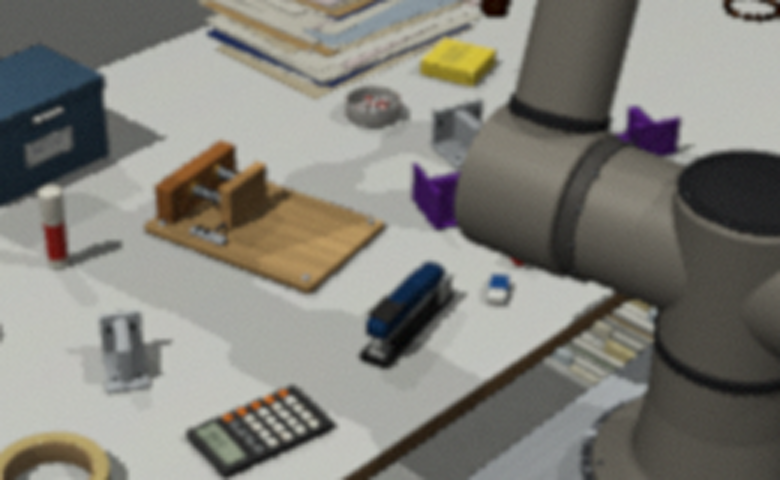

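View pics/b.png

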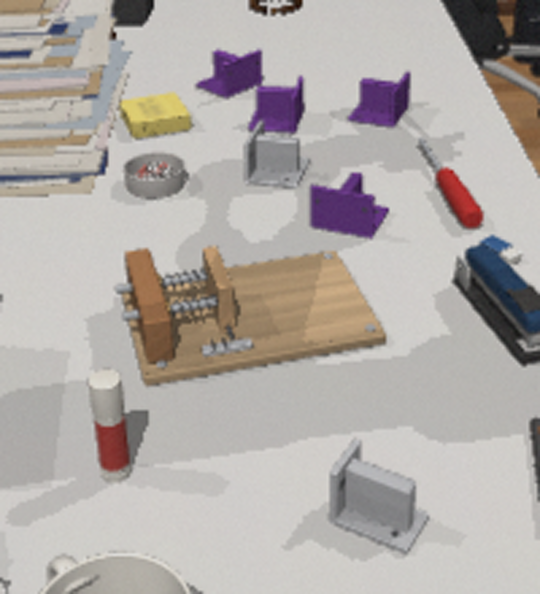

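The wide bracket is the grey one at side pixel about (322,187), right of the jig among the purple look-alikes. The narrow one is at (359,316), left. Jig base corners in the side crop are (385,338), (335,255) and (148,378).

```bash
cat > h.py <<'E'
import numpy as np
from plant import bot
def ray(c,u,v,p=None):
    p=p or bot.camera_params(c)
    R=np.array(p["R"]);t=np.array(p["t"])
    x=(u-p["cx"])/p["fx"];y=(v-p["cy"])/p["fy"]
    if c=="wrist":
        r=np.hypot(x,y);s=np.sin(r)/r if r>1e-9 else 1
        d=np.array([x*s,y*s,np.cos(r)])
    else: d=np.array([x,y,1.])
    return -R.T@t, R.T@d
def onz(c,u,v,z,p=None):
    o,d=ray(c,u,v,p);return o+d*(z-o[2])/d[2]
def proj(c,X,p=None):
    p=p or bot.camera_params(c)
    q=np.array(p["R"])@np.array(X,float)+np.array(p["t"])
    if c=="wrist":
        r=np.hypot(q[0],q[1]);th=np.arctan2(r,q[2]);k=th/max(r,1e-9)
    else: k=1/q[2]
    return np.array([p["cx"]+p["fx"]*q[0]*k,p["cy"]+p["fy"]*q[1]*k])
E
python3 - <<'E'
from h import *
f=lambda u,v,z:np.round(onz("side",220+u/2.7,130+v/2.7,z)).tolist()
for n,u,v,z in [("FL",385,335,12),("FR",335,253,12),("RL",148,376,12),("brk near back",245,182,6),("brk near front",300,187,6),("far front",310,160,6),("backtop near",247,130,50),("backtop far",262,123,50),("narrow",375,500,25)]: print(n,f(u,v,z))
E
```

```text
FL [447.0, 78.0, 12.0]
FR [478.0, -62.0, 12.0]
RL [655.0, 122.0, 12.0]
brk near back [565.0, -230.0, 6.0]
brk near front [504.0, -213.0, 6.0]
far front [487.0, -279.0, 6.0]
backtop near [561.0, -275.0, 50.0]
backtop far [543.0, -293.0, 50.0]
narrow [483.0, 289.0, 25.0]
```

Emit:
{"op": "jog_arm", "data": {
  "dp": [
    [0.05, -0.015, 0],
    [0.055, -0.016, 0],
    [0.055, -0.016, 0],
    [0.055, -0.017, 0],
    [0.055, -0.017, 0],
    [0.055, -0.017, 0],
    [0.055, -0.016, 0],
    [0.052, -0.016, 0],
    [0, 0, 0],
    [0, 0, 0]
  ],
  "twist": [0, 0, 0, 0, 0, 0, 0, 10.5, 10.5, 10.5]
}}

```text
time: 1.75
tool_pos: [527.2, -254.8, 226.3]
tcp_rot: [3.142, 0.001, -0.265]
contact_force: [-0.3, 0.8, -0.6]
grip_width: 91.9
finger_force: 0.0
```

Emit:
{"op": "jog_arm", "data": {
  "dp": [
    [0, 0, 0],
    [0, 0, 0]
  ],
  "twist": [0, 0]
}}

```text
time: 2.0
tool_pos: [526.5, -255.7, 226.7]
tcp_rot: [3.142, -0.0, -0.258]
contact_force: [0.9, -0.0, -0.4]
grip_width: 91.5
finger_force: 0.0
```

```bash
python3 - <<'E'
from h import *
import cv2
p=bot.camera_params("wrist");im=bot.capture("wrist")
o=bot.get_obs();print(o["tool_pos"],o["tcp_rot"])
print(p)
for d in bot.masks_of("wrist","wide_bracket")+bot.masks_of("wrist","jig")+bot.masks_of("wrist","fence"): print(d["confidence"],np.round(d["bbox"]))
cv2.imwrite("pics/w1.png",im)
print("cam",ray("wrist",320,200,p))
def T(yaw,x,y,P): c,s=np.cos(yaw),np.sin(yaw); return [x+c*P[0]-s*P[1],y+s*P[0]+c*P[1],P[2]]
for P in [(-32,35,6),(-32,-35,6),(24,35,50),(24,-35,50),(30,35,50),(-26,0,46),(25,0,46)]:
    print(P,np.round(proj("wrist",T(-.26,526,-255,P),p)))
E
```

```text
[ 526.51524195 -255.77379097  226.77243105] [ 3.14151772e+00 -9.74881424e-05 -2.58398457e-01]
{'fx': 309.70691628693146, 'fy': 309.70691628693146, 'cx': 316.9398944640988, 'cy': 200.76010503059894, 'R': array([[-2.54321812e-01, -9.67119618e-01, -2.46728132e-04],
       [-9.27290566e-01,  2.43775558e-01,  2.84087457e-01],
       [-2.74686407e-01,  7.24784256e-02, -9.58798339e-01]]), 't': array([-113.43113066,  516.01116641,  553.57645068])}
0.73 [454. 238.  51.  51.]
0.71 [441. 151.  62.  51.]
0.7 [331. 171.  64.  54.]
0.69 [256. 242.  52.  56.]
0.59 [506.  90.  55.  63.]
0.55 [129. 179. 152. 148.]
0.74 [103. 164.  64.  86.]
cam (array([ 601.70420197, -275.61473145,  384.14789489]), array([-0.27490921,  0.06232078, -0.9594483 ]))
(-32, 35, 6) [289. 199.]
(-32, -35, 6) [344. 200.]
(24, 35, 50) [284. 162.]
(24, -35, 50) [348. 162.]
(30, 35, 50) [284. 156.]
(-26, 0, 46) [316. 204.]
(25, 0, 46) [316. 160.]
```

View pics/w1.png

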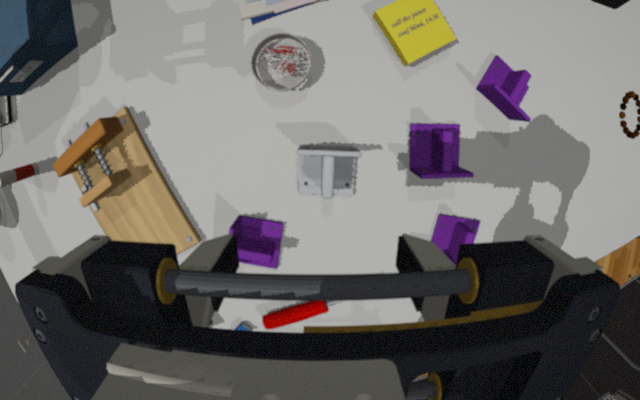

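The wide bracket shows at (331,171), with foot corners (299,193) and (354,197) and back top corners (297,147) and (361,152). Its rib points down-image. The jig is at left: plate right edge (203,240) to (124,108), fence at (103,165).

```bash
cat >> h.py <<'E'
from scipy.optimize import least_squares
def T(yaw,x,y,P): c,s=np.cos(yaw),np.sin(yaw); return [x+c*P[0]-s*P[1],y+s*P[0]+c*P[1],P[2]]
def fit(c,pts,x0,p=None):
    p=p or bot.camera_params(c)
    f=lambda q:np.concatenate([proj(c,T(q[2]/100,q[0],q[1],P),p)-uv for P,uv in pts])
    r=least_squares(f,x0);return r.x*[1,1,.01],np.round(r.fun,1)
E
python3 - <<'E'
from h import *
print(fit("wrist",[((-32,35,6),(299,193)),((-32,-35,6),(354.5,197)),((30,35,50),(297,146)),((30,-35,50),(361,151))],[526,-255,-26]))
print(fit("wrist",[((-110,-75,12),(202,241)),((110,-75,12),(124,107))],[566,30,20]))
E
```

```text
(array([ 5.29898907e+02, -2.69924469e+02, -3.04954390e-01]), array([-0.7, -0.4, -1.2, -2. ,  0.7,  1.9,  1. ,  0.1]))
(array([5.67469262e+02, 1.91829661e+01, 2.38776501e-01]), array([ 0.5,  0.9, -0.8, -0.9]))
```

Emit:
{"op": "jog_arm", "data": {
  "dp": [
    [0.007, 0.013, 0.03],
    [0, 0, 0.04],
    [0, 0, 0.04],
    [0, 0, 0.035],
    [0, 0, 0],
    [0, 0, 0]
  ],
  "twist": [0, 3, 0, 0, 0, 0],
  "jaw": 0.055
}}

```text
time: 2.95
tool_pos: [530.8, -270.6, 83.2]
tcp_rot: [3.141, -0.002, -0.313]
contact_force: [0.2, 0.8, 0.8]
grip_width: 55.2
finger_force: 0.0
```

```bash
python3 - <<'E'
from h import *
import cv2
p=bot.camera_params("wrist");im=bot.capture("wrist")
o=bot.get_obs();print(o["tool_pos"],o["tcp_rot"])
cv2.imwrite("pics/w2.png",im)
for P in [(-32,35,6),(-32,-35,6),(30,35,50),(30,-35,50)]:
    print(P,np.round(proj("wrist",T(-.305,530,-270,P),p)))
E
```

```text
[ 531.05097893 -270.71585543   83.62432832] [ 3.14060109e+00 -3.13476088e-03 -3.13093380e-01]
(-32, 35, 6) [275. 248.]
(-32, -35, 6) [359. 248.]
(30, 35, 50) [262. 190.]
(30, -35, 50) [371. 189.]
```

View pics/w2.png

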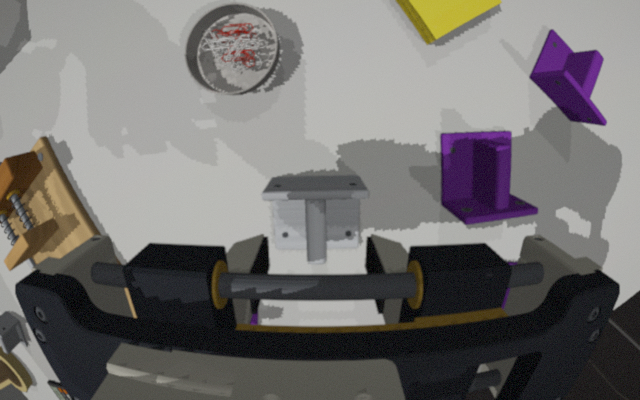

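The bracket is where predicted: back top corners about (262,190) and (369,189). It sits centred between the fingers, so I descend and grip.

Emit:
{"op": "jog_arm", "data": {
  "dp": [
    [0, 0, 0.025],
    [0, 0, 0.025],
    [0, 0, 0.017],
    [0, 0, 0],
    [0, 0, 0]
  ],
  "twist": [0, 0, 0, 0, 0]
}}

```text
time: 3.62
tool_pos: [530.8, -270.5, 15.9]
tcp_rot: [3.141, -0.002, -0.313]
contact_force: [-0.8, -0.5, 0.1]
grip_width: 55.0
finger_force: 0.0
```

Emit:
{"op": "jog_arm", "data": {
  "dp": [
    [0, 0, 0],
    [0, 0, 0],
    [0, 0, 0],
    [0, 0, 0],
    [0, 0, 0],
    [0, 0, 0],
    [0, 0, 0],
    [0, 0, 0]
  ],
  "twist": [0, 0, 0, 0, 0, 0, 0, 0],
  "jaw": 0.0
}}

```text
time: 4.62
tool_pos: [530.1, -270.0, 14.7]
tcp_rot: [3.142, -0.0, -0.313]
contact_force: [-0.1, 1.0, 0.6]
grip_width: 13.6
finger_force: 29.9
```

Emit:
{"op": "jog_arm", "data": {
  "dp": [
    [0, 0, -0.03],
    [0, 0, -0.04],
    [0, 0, -0.04],
    [0, 0, 0],
    [0, 0, 0]
  ],
  "twist": [0, 0, 0, 0, 0]
}}

```text
time: 5.25
tool_pos: [529.3, -269.6, 123.6]
tcp_rot: [-3.141, 0.002, -0.313]
contact_force: [1.0, 0.8, -2.3]
grip_width: 13.8
finger_force: 29.9
```

Emit:
{"op": "jog_arm", "data": {
  "dp": [
    [-0.012, -0.03, 0],
    [-0.016, -0.04, 0],
    [-0.018, -0.044, 0],
    [-0.018, -0.044, 0],
    [-0.018, -0.044, 0],
    [-0.014, -0.036, 0],
    [-0.008, -0.022, 0],
    [0, 0, 0],
    [0, 0, 0],
    [0, 0, 0]
  ],
  "twist": [0, 0, 0, 0, 0, 0, -10.3, -10.3, -10.3, 0]
}}

```text
time: 6.5
tool_pos: [510.2, 9.6, 123.1]
tcp_rot: [-3.141, 0.003, 0.225]
contact_force: [-0.5, 0.4, -2.3]
grip_width: 13.8
finger_force: 29.9
```

Emit:
{"op": "jog_arm", "data": {
  "dp": [
    [0, 0, 0],
    [0, 0, 0]
  ],
  "twist": [0, 0]
}}

```text
time: 6.75
tool_pos: [511.0, 9.3, 124.3]
tcp_rot: [-3.141, 0.001, 0.224]
contact_force: [0.5, 0.6, -1.6]
grip_width: 14.1
finger_force: 29.9
```

```bash
python3 - <<'E'
from h import *
import cv2
p=bot.camera_params("wrist");im=bot.capture("wrist")
o=bot.get_obs();print(o["tool_pos"],o["tcp_rot"])
cv2.imwrite("pics/w3.png",cv2.resize(im[0:320,120:540],None,fx=1.9,fy=1.87,interpolation=cv2.INTER_CUBIC))
for q in ((567,21,.225),):
  for P in [(20,35,63),(20,-35,63),(34,35,63),(34,-35,63),(110,75,12),(110,-75,12),(-110,-75,12)]:
    print(P,np.round(proj("wrist",T(q[2],q[0],q[1],P),p)))
E
```

```text
[511.09785493   9.31978159 124.44725963] [-3.14149734e+00  4.84410798e-04  2.24285838e-01]
(20, 35, 63) [268. 113.]
(20, -35, 63) [368. 113.]
(34, 35, 63) [268.  93.]
(34, -35, 63) [368.  93.]
(110, 75, 12) [232.  17.]
(110, -75, 12) [402.  17.]
(-110, -75, 12) [394. 250.]
```

View pics/w3.png

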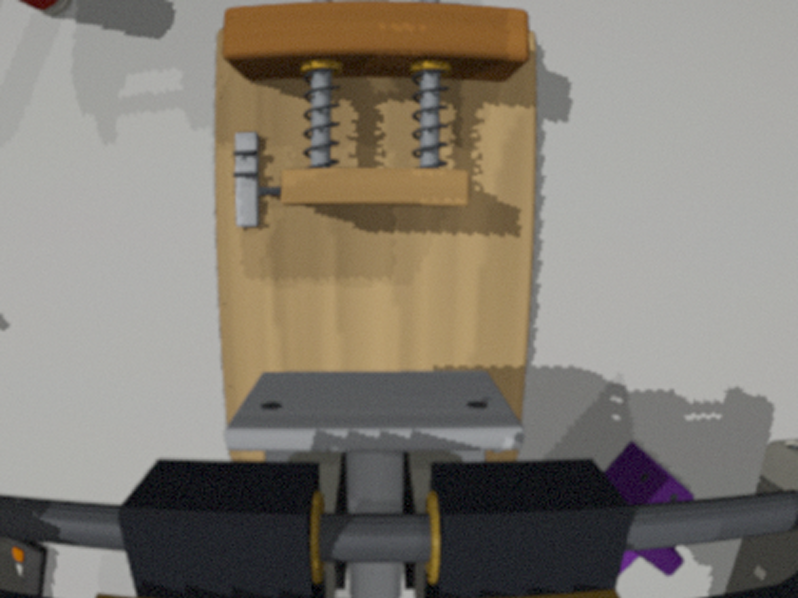

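Fence top corners in the crop are (282,205), (468,203), (282,170) and (467,170). The bracket back's top edge runs (229,430) to (521,430), and its lower edge (264,373) to (490,373), so the bracket is held square. The jig is nearly aligned.

```bash
python3 - <<'E'
from h import *
u=lambda a,b:(120+a/1.9,b/1.87)
print(fit("wrist",[((20,35,63),u(282,205)),((20,-35,63),u(468,204)),((34,35,63),u(282,170)),((34,-35,63),u(467,170))],[567,21,22]))
z=124.4-14.7
print(fit("wrist",[((30,35,50+z),u(229,430)),((30,-35,50+z),u(521,430)),((30,35,z),u(264,373)),((30,-35,z),u(490,373))],[511,9,22]))
E
```

```text
(array([5.69105148e+02, 2.17663758e+01, 2.28191130e-01]), array([-1. ,  0.5,  0.8,  0.7, -1.3, -0.4,  1.5, -0.7]))
(array([5.09213536e+02, 7.93534505e+00, 2.24386907e-01]), array([-3. ,  0.9,  4.2,  0.9, -1. , -0.7, -0.5, -0.6]))
```

Emit:
{"op": "jog_arm", "data": {
  "dp": [
    [0, 0, 0.02],
    [0, 0, 0.025],
    [0.01, 0, 0.025],
    [0.01, 0, 0.015],
    [0.01, 0, 0.008],
    [0, 0, 0],
    [0, 0, 0]
  ],
  "twist": [0, 0, 0, 0, 0, 0, 0]
}}

```text
time: 7.68
tool_pos: [540.7, 16.1, 32.3]
tcp_rot: [3.141, -0.001, 0.226]
contact_force: [-0.0, -0.3, -1.4]
grip_width: 14.1
finger_force: 29.9
```

Emit:
{"op": "jog_arm", "data": {
  "dp": [
    [0, 0, 0.002],
    [0, 0, 0.001],
    [0, 0, 0],
    [0, 0, 0]
  ],
  "twist": [0, 0, 0, 0]
}}

```text
time: 8.18
tool_pos: [540.5, 16.1, 28.8]
tcp_rot: [3.141, -0.0, 0.226]
contact_force: [-0.1, 0.4, -1.2]
grip_width: 13.7
finger_force: 29.9
```

```bash
python3 - <<'E'
from h import *
import cv2
p=bot.camera_params("wrist");im=bot.capture("wrist")
o=bot.get_obs();print(o["tool_pos"],o["tcp_rot"],o["contact_force"])
cv2.imwrite("pics/w4.png",cv2.resize(im[80:270,200:440],None,fx=3.2,fy=3.1,interpolation=cv2.INTER_CUBIC))
E
```

```text
[540.51354815  16.09901856  28.77796735] [ 3.14145660e+00 -1.26716385e-04  2.25940975e-01] [ 0.14474887  0.05076583 -1.798597  ]
```

View pics/w4.png

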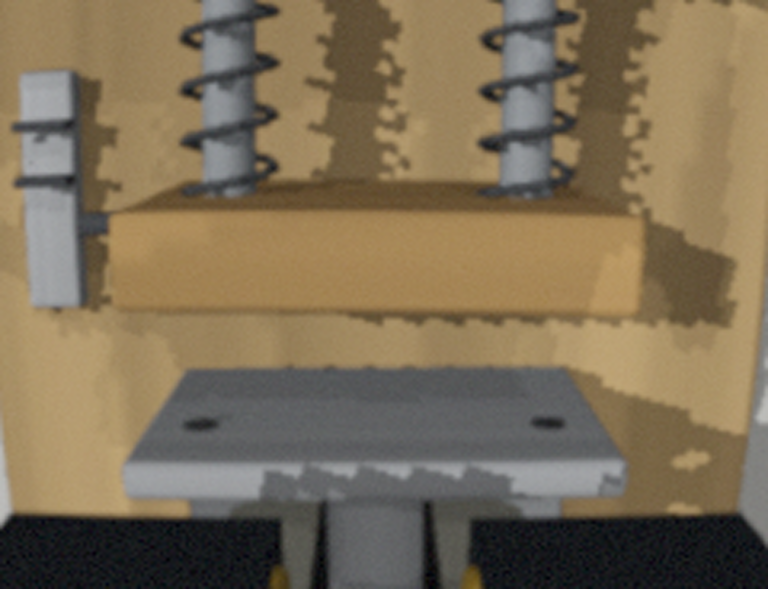

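The bracket top (125 to 625) and the fence (110 to 640) share centre column 375 and are parallel, so they are laterally aligned. I lower the foot onto the plate.

Emit:
{"op": "jog_arm", "data": {
  "dp": [
    [0, 0, 0.001],
    [0, 0, 0],
    [0, 0, 0]
  ],
  "twist": [0, 0, 0]
}}

```text
time: 8.6
tool_pos: [540.4, 16.1, 27.6]
tcp_rot: [3.142, 0.0, 0.226]
contact_force: [0.6, 0.4, -0.9]
grip_width: 14.1
finger_force: 29.9
```

Emit:
{"op": "jog_arm", "data": {
  "dp": [
    [0, 0, 0.001],
    [0, 0, 0],
    [0, 0, 0]
  ],
  "twist": [0, 0, 0]
}}

```text
time: 8.98
tool_pos: [540.6, 16.1, 26.8]
tcp_rot: [3.141, -0.0, 0.226]
contact_force: [1.0, -0.3, -0.0]
grip_width: 14.0
finger_force: 29.9
```

Emit:
{"op": "jog_arm", "data": {
  "dp": [
    [0.005, 0, 0.0003],
    [0.006, 0, 0],
    [0.004, 0, 0],
    [0.002, 0, 0],
    [0, 0, 0],
    [0, 0, 0]
  ],
  "twist": [0, 0, 0, 0, 0, 0]
}}

```text
time: 9.72
tool_pos: [557.3, 19.9, 26.8]
tcp_rot: [3.141, -0.0, 0.226]
contact_force: [-2.4, -1.2, 5.4]
grip_width: 13.9
finger_force: 29.9
```

Emit:
{"op": "jog_arm", "data": {
  "dp": [
    [0.002, 0, 0],
    [0.002, 0, 0],
    [0.002, 0, 0],
    [0, 0, 0],
    [0, 0, 0]
  ],
  "twist": [0, 0, 0, 0, 0]
}}

```text
time: 10.35
tool_pos: [562.4, 21.2, 26.8]
tcp_rot: [-3.142, 0.001, 0.226]
contact_force: [-5.4, -1.3, 6.4]
grip_width: 14.2
finger_force: 29.9
```

Emit:
{"op": "jog_arm", "data": {
  "dp": [
    [0.002, 0, -0.0002],
    [0.002, 0, 0],
    [0.002, 0, 0],
    [0, 0, 0],
    [0, 0, 0]
  ],
  "twist": [0, 0, 0, 0, 0]
}}

```text
time: 10.98
tool_pos: [567.0, 22.3, 26.8]
tcp_rot: [-3.141, 0.004, 0.226]
contact_force: [-8.8, -3.0, 9.2]
grip_width: 14.1
finger_force: 30.0
```

```bash
python3 - <<'E'
from h import *
import cv2
im=bot.capture("wrist")
o=bot.get_obs();print(o["tool_pos"],o["tcp_rot"],o["contact_force"],o["moment"])
cv2.imwrite("pics/w5.png",cv2.resize(im[80:270,200:440],None,fx=3.2,fy=3.1,interpolation=cv2.INTER_CUBIC))
E
```

```text
[566.9805709   22.33788879  26.79695584] [-3.14109683  0.0039454   0.22581107] [-9.47627704 -2.46439217  8.7626091 ] [-0.39660427  1.33229858 -0.16808788]
```

View pics/w5.png

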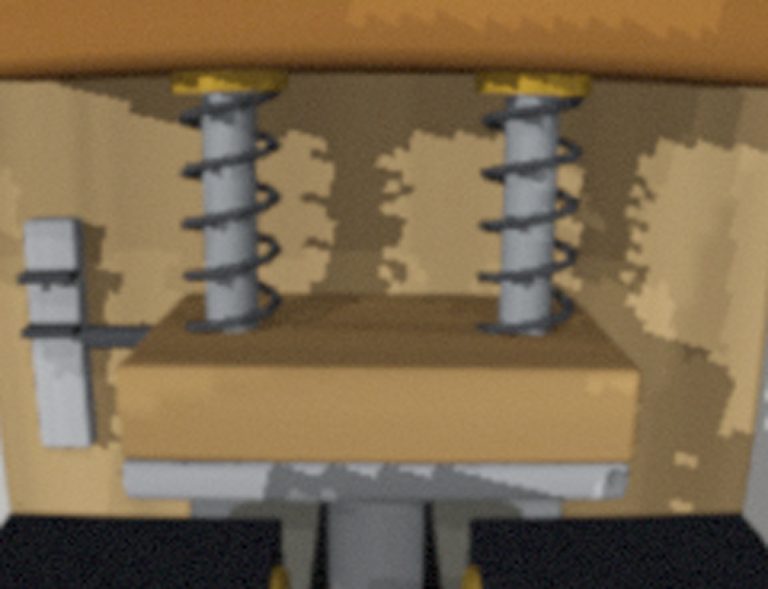

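The bracket is flat on the fence and the ends are aligned. The pointer is at the first ridge (row 332), so about 8 mm; about 4.5 mm more is needed.

Emit:
{"op": "jog_arm", "data": {
  "dp": [
    [0.0015, 0, -0.0003],
    [0.0015, 0, 0],
    [0.0015, 0, 0],
    [0.0005, 0, 0],
    [0, 0, 0],
    [0, 0, 0]
  ],
  "twist": [0, 0, 0, 0, 0, 0]
}}

```text
time: 11.78
tool_pos: [570.7, 23.3, 26.8]
tcp_rot: [-3.141, 0.007, 0.226]
contact_force: [-13.2, -4.3, 10.5]
grip_width: 14.1
finger_force: 30.0
```

```bash
python3 - <<'E'
from h import *
import cv2
im=bot.capture("wrist")
o=bot.get_obs();print(o["tool_pos"],o["tcp_rot"],o["contact_force"])
cv2.imwrite("pics/w6.png",cv2.resize(im[80:270,200:440],None,fx=3.2,fy=3.1,interpolation=cv2.INTER_CUBIC))
E
```

```text
[570.64620306  23.22816585  26.8485384 ] [-3.14065346  0.00658095  0.22557652] [-13.15593733  -4.54891099   9.9721691 ]
```

View pics/w6.png

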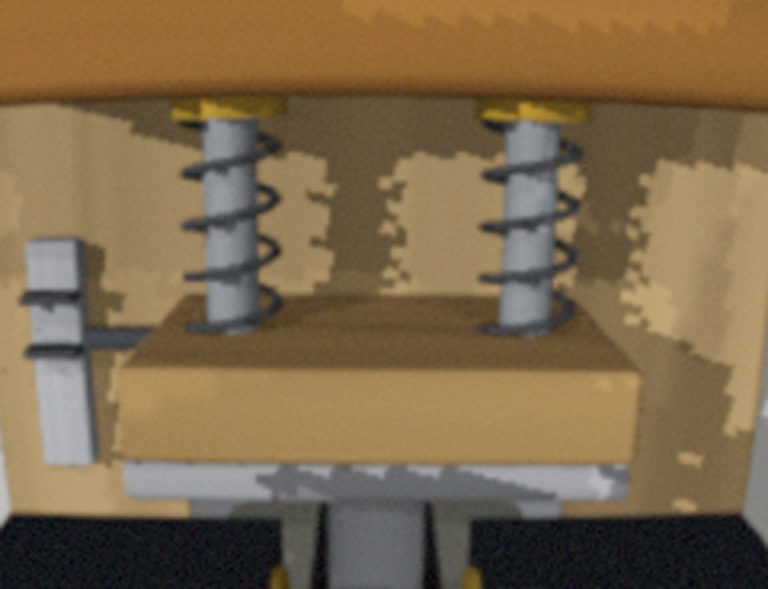

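The pointer (row 337) is past the first ridge (351) and short of the second (297), at about 10.5 mm. I press 1.5 mm more and ease off the downward force.

Emit:
{"op": "jog_arm", "data": {
  "dp": [
    [0.001, 0, -0.0004],
    [0.0008, 0, -0.0004],
    [0, 0, 0],
    [0, 0, 0]
  ],
  "twist": [0, 0, 0, 0]
}}

```text
time: 12.32
tool_pos: [572.3, 23.7, 26.9]
tcp_rot: [-3.14, 0.007, 0.225]
contact_force: [-11.0, -3.8, 4.8]
grip_width: 13.6
finger_force: 30.0
```

Emit:
{"op": "jog_arm", "data": {
  "dp": [
    [0, 0, 0],
    [0, 0, 0],
    [0, 0, 0],
    [0, 0, 0],
    [0, 0, 0],
    [0, 0, 0],
    [0, 0, 0],
    [0, 0, 0],
    [0, 0, 0],
    [0, 0, 0]
  ],
  "twist": [0, 0, 0, 0, 0, 0, 0, 0, 0, 0]
}}

```text
time: 13.58
tool_pos: [572.3, 23.7, 26.9]
tcp_rot: [-3.14, 0.007, 0.226]
contact_force: [-10.0, -3.4, 4.7]
grip_width: 14.0
finger_force: 30.0
```

Emit:
{"op": "jog_arm", "data": {
  "dp": [
    [0, 0, 0],
    [0, 0, 0],
    [0, 0, 0],
    [0, 0, 0],
    [0, 0, 0],
    [0, 0, 0],
    [0, 0, 0],
    [0, 0, 0],
    [0, 0, 0],
    [0, 0, 0]
  ],
  "twist": [0, 0, 0, 0, 0, 0, 0, 0, 0, 0]
}}

```text
time: 14.82
tool_pos: [572.3, 23.7, 26.9]
tcp_rot: [-3.14, 0.007, 0.225]
contact_force: [-10.8, -3.7, 4.9]
grip_width: 13.5
finger_force: 30.0
```

Emit:
{"op": "jog_arm", "data": {
  "dp": [
    [0, 0, 0],
    [0, 0, 0],
    [0, 0, 0],
    [0, 0, 0],
    [0, 0, 0],
    [0, 0, 0],
    [0, 0, 0],
    [0, 0, 0],
    [0, 0, 0],
    [0, 0, 0]
  ],
  "twist": [0, 0, 0, 0, 0, 0, 0, 0, 0, 0]
}}

```text
time: 16.08
tool_pos: [572.3, 23.7, 26.9]
tcp_rot: [-3.14, 0.007, 0.225]
contact_force: [-10.9, -3.2, 4.5]
grip_width: 13.7
finger_force: 30.0
```

```bash
python3 - <<'E'
from h import *
import cv2
im=bot.capture("wrist")
o=bot.get_obs();print(o["time"],o["tool_pos"],o["contact_force"])
cv2.imwrite("pics/w7.png",cv2.resize(im[80:270,200:440],None,fx=3.2,fy=3.1,interpolation=cv2.INTER_CUBIC))
E
```

```text
16.125 [572.32647011  23.67089356  26.86834818] [-11.26638612  -4.28299891   5.48105834]
```

View pics/w7.png

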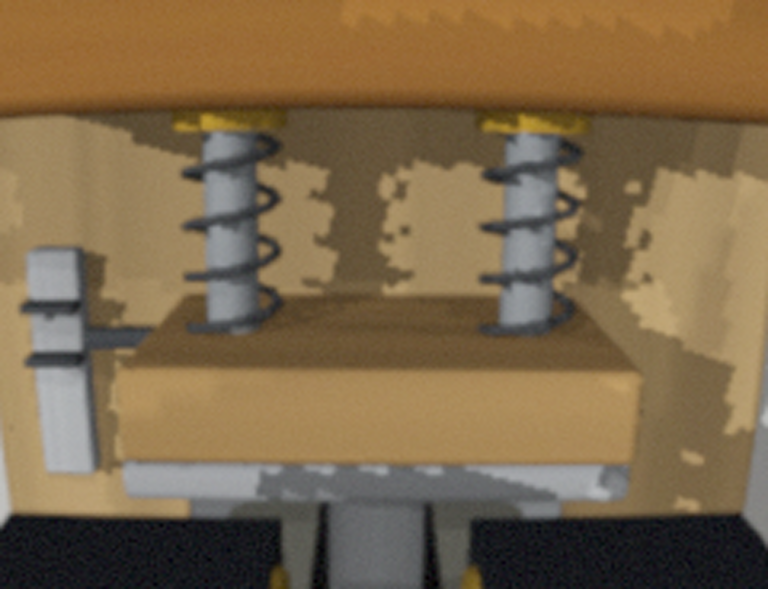

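The pointer (row 337) stands midway between the ridges (307 and 360), with the bracket square on the fence. It has held steady for nearly 4 s.

```bash
python3 -c "
from plant import bot
print(bot.close_job())"
```

```text
the job is handed in; nothing more can be done
None
```

I handed the job in with the wide bracket standing on the base plate, square against the fence and its ends in line, held under a steady push of about 11 N for nearly 4 s; the pointer sat midway between the two ridges (about 12 mm of travel), the narrow bracket and bystanders were not approached, and hand-in returned no verdict.

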